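# Scrape coconut shell chips into the shell tray

### The arm

A 6-joint arm with a two-finger parallel gripper is mounted at the origin on the work surface. World frame = base frame: x ahead of the robot, y to its left, z up, the work surface at z = 0. Lengths are in m, angles in rad, forces in N, time in s.
With the tool pointing down it reaches from about 0.225 to 0.875 m from the base axis. Payload 3.4 kg.
Tool frame: the origin (TCP) lies at the very end of the fingers, on their centre line; the grasp point (between the pads) lies 19 mm behind it (grip_depth is the distance from the TCP to the grasp point, in m); x points along the fingers, z is the direction in which the jaws open and shut, and the axes are right-handed (so a half turn about x gives the same grasp; the last joint's range is limited). The gripper opens to 85 mm and grips with 20 to 120 N. Pads are 22 mm wide; open, the fingers measure 114 mm over their backs; the gripper's body (76 mm by 85 mm) begins 54 mm behind the grasp point. The pads swing forward as they close: fully open they stand 13 mm farther back than shut.
Start: joints at [-1.354, 0.276, 1.505, -0, 1.361, -0.121], TCP at [0.191, -0.543, 0.231] pointing down, gripper open.
Joint ranges: [-2.89, 2.89], [-0.75, 2.08], [0.22, 2.7], [-1.18, 4.32], [0.11, 2.71], [-2.7, 2.7]. Speed limits (rad/s): [2.57, 2.57, 3.14, 3.14, 3.14, 3.14].

### API

Orientations are given as a unit quaternion [w, x, y, z].
In Python, from rig import get_state, get_image, sign_off, grip_depth gives the robot as it stands. The module is installed in compiled form; this text tells all that it offers.
- The arm moves only by the tool arm_command, never from a script. Its argument "series" is a list of rows, each an object with "dp": the shift along the tool's x, y, z scaled (see below), a list of three; "angular": the turn, a rotation vector about the tool's x, y, z scaled (see below), a list of three; "gripper": the finger opening in mm, from 0 to 85.4. A call has exactly 8 rows; each row shifts and turns the pose as measured when the row begins, along the tool's axes as they then stand; what a row does not reach is not made up. The controller multiplies each number of a shift by 0.12 m and each number of a turn by 90 degrees. A row lasts 1/8 s, in which the tool goes at most 62.5 mm and 10.7 degrees, less where a joint would pass 70% of its speed; a pose out of reach is approached as far as the arm can. A call with a number of a shift or a turn outside -1 to 1 is refused whole. A call with a gripper value outside its range is refused whole. The fingers move at their own pace and stop on an object; "grip_force" is the grip in N (left out, the last holds). Time passes only in rows, so rows that do not move let the fingers close, or fill a call up. It gives the time, the measured TCP pose, the force and the opening at its end, in the units of the state.
- get_state(): the state, without advancing time (a new reading comes with each control period).
- get_image(name): name is "side" or "top" or "wrist"; returns a dict with "image" (384x512x3 uint8, blue, green, red), "depth" (384x512 float32, m along the optical axis (not along the pixel's ray), 0 where there is no reading), "mtx" (3x3 intrinsics, pixels), "k1" (the pictures are not rectified: a ray, as slopes to the right and down, at radius r is drawn at 1 + k1 r^2 times it, then the intrinsics apply), "view" (4x4, takes a point from world to camera coordinates); the wrist camera has in their place "mount" (4x4, takes a point from camera to tool coordinates, whose origin is the TCP and whose axes are the tool frame's). Camera axes: x right, y up, looking along -z (the intrinsics and any distortion apply to the point x, -y, -z); pixel columns grow to the right and rows downward; lengths in m; the calibration is good to about 2 mm. A picture is of the moment at which its call begins: read the wrist's pose just before it.
- sign_off(): hands the job in, once; it reports no verdict.
The state is a dict: "clock": time; "qpos": joint angles; "qd": joint speeds; "effort": joint torques, N m; "position": TCP position; "ee_rot": TCP orientation; "contact_force": force on the tool from outside, world axes, zero at the start; "moment": the same for the moment, N m; "width": finger opening in m.
Only numpy, scipy, OpenCV 4.12 (cv2) and the standard library are available. Lean on these libraries where they do the work, as an engineer would, in place of code of your own. Each camera call takes 0.05 s, during which the arm holds its last target. There are 200 camera calls.

### The job

Take the orange scraper from its green rest and, with its sprung sole pressed on the chopping board with about 10 N, sweep all five brown shell chips off the board into the tray that already holds the brown shell piece, leaving the white coconut flesh undisturbed in the other tray. Move the chips only with the scraper, never with the gripper, and do not bear down so hard that the sole bottoms out. Then set the scraper back upright on its rest by its ears, let go, and leave the other kitchen things where they are.

Things in the scene. Friction and masses are not known exactly. Their poses are not given: they have to be found in the camera images.
- station: Chopping station: level wooden board with a steel tray at each y end, one rigid fixed piece. Origin: board centre, 55 mm below its flat top; z up, x across (roughly away from the robot), y to the left tray. Board 260 mm (y) and 200 mm (x) clear between two rims along y (12 mm wide and high, centred at x = +-106 mm). At y = +-130 mm, no rim: a 41 mm drop to the tray.
- board_top (a point): Centre of the board's flat top, 55 mm above the station's origin. The station's feet are adjustable: the top is 55 to 67 mm above the counter, the same all over; its exact level is best felt. It is hard and does not give.
- tray_left (a point): Centre of the inner floor of the open steel tray at the station's +y end, 125 mm (y) by 212 mm (x) inside. Side walls, in line with the board's rims, rise 53 mm above this floor (12 mm above the board top); the end wall rises 48 mm (7 mm above the board top), inner face 255 mm from the station's origin; open towards the board.
- tray_right (a point): The same for the tray at the station's -y end.
- scraper: Orange grip 106 (x) x 24 (y, grasp across this) x 48 mm, z 20 to 68, an ear at each end (x +-51 to +-97, y +-17, z 30 to 40). Below it a black rubber sole 120 x 32 x 14 mm. z up; origin where the sole's underside is if fully in; it is clamped 0 to 12 mm lower, unknown, to be felt. The sole is sprung: gives from 3 N, 5 N per mm, bottoms after 3 mm at 18 N. Front = back. 0.15 to 0.31 kg.
- rest: Green rest fixed to the counter, base 220 x 100 x 4 mm. Two posts (26 mm in x, 66 mm in y, flat tops 50 mm up) at x = +-86 mm carry the scraper's ears, its sole hanging free between them; the scraper's origin is then 20 mm above the rest's. Origin: centre of its underside; x along its length and along the scraper's; z up.
- old_shell: Dark brown cup-shaped piece of coconut shell, 66 mm across and 24 mm high, lying in one of the two trays: that tray is the one for shell. Origin: centre of its underside.
- flesh: White chunk of coconut flesh, 50 x 50 x 28 mm, lying in the other tray, which is for flesh. Origin: centre of its underside.
- chip0: Loose flat brown shell chip on the board, about 48 x 30 mm and 9 mm thick, 12 g. Origin: centre of its underside; starts within 65 mm (x) and 55 mm (y) of the board's centre.
- chip1: Loose flat brown shell chip on the board, about 42 x 34 mm and 9 mm thick, 12 g. Origin: centre of its underside; starts within 65 mm (x) and 55 mm (y) of the board's centre.
- chip2: Loose flat brown shell chip on the board, about 52 x 26 mm and 9 mm thick, 12 g. Origin: centre of its underside; starts within 65 mm (x) and 55 mm (y) of the board's centre.
- chip3: Loose flat brown shell chip on the board, about 40 x 32 mm and 9 mm thick, 12 g. Origin: centre of its underside; starts within 65 mm (x) and 55 mm (y) of the board's centre.
- chip4: Loose flat brown shell chip on the board, about 46 x 28 mm and 9 mm thick, 12 g. Origin: centre of its underside; starts within 65 mm (x) and 55 mm (y) of the board's centre.
- spice_jar: Bystander: spice jar with a red cap, 52 mm across, 85 mm tall. Origin: centre of its underside.
- mug: Bystander: blue mug, 76 mm across, 85 mm tall, handle at its +y. Origin: centre of its underside.
- bowl: Bystander: white bowl, 120 mm across, 50 mm tall. Origin: centre of its underside.
- spoon: Bystander: metal spoon with a wooden handle lying on the counter, along its x. Origin: centre of its underside.
- carton: Bystander: white carton 60 x 80 x 170 mm. Origin: centre of its underside.
- jar: Bystander: jar with a yellow label and black cap, 72 mm across, 100 mm tall. Origin: centre of its underside.

How it is judged:
On the way, in this order (a step that is already met when the one before it is completed fails the run):
1. the scraper slides along the board while pressed on the station with more than 5 N (0.3 s without a break, faster than 10 mm/s, its centre over the board, its grip low) (contact force between scraper and station above 5 N and linear speed of scraper above 0.01 m/s and y of scraper in the frame of station between -0.13 and 0.13 m and x of scraper in the frame of station between -0.1 and 0.1 m and z of scraper in the frame of station below 0.075 m), for 0.3 s.
2. all five chips lie in the tray that holds the old shell piece ((((z of old_shell in the frame of station between 0 and 0.046 m and x of old_shell in the frame of station between -0.112 and 0.112 m and y of old_shell in the frame of station between 0.13 and 0.262 m) and (z of chip0 in the frame of station between 0 and 0.046 m and x of chip0 in the frame of station between -0.112 and 0.112 m and y of chip0 in the frame of station between 0.13 and 0.262 m) and (z of chip1 in the frame of station between 0 and 0.046 m and x of chip1 in the frame of station between -0.112 and 0.112 m and y of chip1 in the frame of station between 0.13 and 0.262 m) and (z of chip2 in the frame of station between 0 and 0.046 m and x of chip2 in the frame of station between -0.112 and 0.112 m and y of chip2 in the frame of station between 0.13 and 0.262 m) and (z of chip3 in the frame of station between 0 and 0.046 m and x of chip3 in the frame of station between -0.112 and 0.112 m and y of chip3 in the frame of station between 0.13 and 0.262 m) and (z of chip4 in the frame of station between 0 and 0.046 m and x of chip4 in the frame of station between -0.112 and 0.112 m and y of chip4 in the frame of station between 0.13 and 0.262 m)) or ((z of old_shell in the frame of station between 0 and 0.046 m and x of old_shell in the frame of station between -0.112 and 0.112 m and y of old_shell in the frame of station between -0.262 and -0.13 m) and (z of chip0 in the frame of station between 0 and 0.046 m and x of chip0 in the frame of station between -0.112 and 0.112 m and y of chip0 in the frame of station between -0.262 and -0.13 m) and (z of chip1 in the frame of station between 0 and 0.046 m and x of chip1 in the frame of station between -0.112 and 0.112 m and y of chip1 in the frame of station between -0.262 and -0.13 m) and (z of chip2 in the frame of station between 0 and 0.046 m and x of chip2 in the frame of station between -0.112 and 0.112 m and y of chip2 in the frame of station between -0.262 and -0.13 m) and (z of chip3 in the frame of station between 0 and 0.046 m and x of chip3 in the frame of station between -0.112 and 0.112 m and y of chip3 in the frame of station between -0.262 and -0.13 m) and (z of chip4 in the frame of station between 0 and 0.046 m and x of chip4 in the frame of station between -0.112 and 0.112 m and y of chip4 in the frame of station between -0.262 and -0.13 m)))), for 0.2 s.
3. the scraper sits upright on its rest (x of scraper in the frame of rest between -0.025 and 0.025 m and y of scraper in the frame of rest between -0.03 and 0.03 m and z of scraper in the frame of rest between 0.015 and 0.025 m and angle between scraper's own z axis and vertical below 0.1 rad), for 0.2 s.
At the end, for the whole second after the job is handed in: All five chips lie in the old shell piece's tray, undersides 9 mm or more below the board top; flesh within 25 mm of its start; scraper upright (0.1 rad) on its rest, within 25 mm along, 30 mm across and 5 mm in height; all at rest (30 mm/s); bystanders within 30 mm of their starts (all of step 3 and (((z of old_shell in the frame of station between 0 and 0.046 m and x of old_shell in the frame of station between -0.112 and 0.112 m and y of old_shell in the frame of station between 0.13 and 0.262 m) and (z of chip0 in the frame of station between 0 and 0.046 m and x of chip0 in the frame of station between -0.112 and 0.112 m and y of chip0 in the frame of station between 0.13 and 0.262 m) and (z of chip1 in the frame of station between 0 and 0.046 m and x of chip1 in the frame of station between -0.112 and 0.112 m and y of chip1 in the frame of station between 0.13 and 0.262 m) and (z of chip2 in the frame of station between 0 and 0.046 m and x of chip2 in the frame of station between -0.112 and 0.112 m and y of chip2 in the frame of station between 0.13 and 0.262 m) and (z of chip3 in the frame of station between 0 and 0.046 m and x of chip3 in the frame of station between -0.112 and 0.112 m and y of chip3 in the frame of station between 0.13 and 0.262 m) and (z of chip4 in the frame of station between 0 and 0.046 m and x of chip4 in the frame of station between -0.112 and 0.112 m and y of chip4 in the frame of station between 0.13 and 0.262 m)) or ((z of old_shell in the frame of station between 0 and 0.046 m and x of old_shell in the frame of station between -0.112 and 0.112 m and y of old_shell in the frame of station between -0.262 and -0.13 m) and (z of chip0 in the frame of station between 0 and 0.046 m and x of chip0 in the frame of station between -0.112 and 0.112 m and y of chip0 in the frame of station between -0.262 and -0.13 m) and (z of chip1 in the frame of station between 0 and 0.046 m and x of chip1 in the frame of station between -0.112 and 0.112 m and y of chip1 in the frame of station between -0.262 and -0.13 m) and (z of chip2 in the frame of station between 0 and 0.046 m and x of chip2 in the frame of station between -0.112 and 0.112 m and y of chip2 in the frame of station between -0.262 and -0.13 m) and (z of chip3 in the frame of station between 0 and 0.046 m and x of chip3 in the frame of station between -0.112 and 0.112 m and y of chip3 in the frame of station between -0.262 and -0.13 m) and (z of chip4 in the frame of station between 0 and 0.046 m and x of chip4 in the frame of station between -0.112 and 0.112 m and y of chip4 in the frame of station between -0.262 and -0.13 m))) and distance of flesh from where it was at the start of the episode below 0.025 m and linear speed of each of chip0, chip1, chip2, chip3, chip4, scraper, flesh, old_shell below 0.03 m/s and distance of each of spice_jar, mug, bowl, spoon, carton, jar from where it was at the start of the episode below 0.03 m); the robot touches nothing.
It fails at once if a chip is touched by the gripper or arm (more than 1 N) (contact force between any of the fingers, the arm and chip0 above 1 N or contact force between any of the fingers, the arm and chip1 above 1 N or contact force between any of the fingers, the arm and chip2 above 1 N or contact force between any of the fingers, the arm and chip3 above 1 N or contact force between any of the fingers, the arm and chip4 above 1 N).
It fails at once if the scraper bears on the station with more than 28 N (bottomed out) (contact force between scraper and station above 28 N).
It fails at once if the flesh is moved more than 25 mm (distance of flesh from where it was at the start of the episode above 0.025 m).
It fails at once if a bystander is moved more than 30 mm (distance of any of spice_jar, mug, bowl, spoon, carton, jar from where it was at the start of the episode above 0.03 m).
It also fails if it takes over 61 s, if anything falls off the work surface, if the arm or the gripper's body presses on something with over 40 N, if the wrist force passes 120 N, or if a joint passes its speed limit or range.

## Working session

There is one attempt and no reset: what is moved stays moved. The work goes in short steps, Python scripts to look and compute and a tool call to move; the robot and the scene stay as the last step left them, time stands still between calls to the robot, and variables do not carry over. Pictures are saved under pics/ and viewed, about 8 in all and at most 12, crops included, and the job is handed in when it is done.

Besides the shell and the picture viewer there is one more tool, called after "Call:" as name(argument=value, ...) on one line, values as JSON. arm_command: Moves the arm, as the interface text tells. Its arguments: {"type":"object","properties":{"series":{"type":"array","items":{"type":"object","properties":{"dp":{"type":"array","items":{"type":"number"}},"angular":{"type":"array","items":{"type":"number"}},"gripper":{"type":"number"}}}},"grip_force":{"type":"number"}},"required":["series"]}

```bash
mkdir -p pics
cat > h.py <<'E'
import numpy as np, cv2
from rig import get_state,get_image,grip_depth
from scipy.spatial.transform import Rotation as R
def rot(q): return R.from_quat([q[1],q[2],q[3],q[0]]).as_matrix()
def cloud(name):
    s=get_state(); d=get_image(name)
    K=d['mtx']; dep=d['depth']; h,w=dep.shape
    v,u=np.mgrid[:h,:w]
    pts=np.stack([u,v],-1).reshape(-1,1,2).astype(np.float64)
    n=cv2.undistortPoints(pts,K,np.array([d['k1'],0,0,0,0.])).reshape(h,w,2)
    P=np.stack([n[...,0]*dep,-n[...,1]*dep,-dep],-1)
    if 'view' in d: T=np.linalg.inv(d['view'])
    else:
        T=np.eye(4);T[:3,:3]=rot(s['ee_rot']);T[:3,3]=s['position'];T=T@d['mount']
    X=P@T[:3,:3].T+T[:3,3]; X[dep==0]=np.nan
    return d['image'],X
E
python3 - <<'E'
from h import *
s=get_state();print(s,grip_depth)
a,X=cloud('top');b,Y=cloud('side')
np.savez('c0.npz',a=a,X=X,b=b,Y=Y)
cv2.imwrite('pics/top0.png',cv2.resize(a,(800,600)));cv2.imwrite('pics/side0.png',cv2.resize(b,(800,600)))
E
```

```text
{'clock': 0.0, 'qpos': array([-1.35401253e+00,  2.76615013e-01,  1.50615611e+00, -3.17014625e-05,
        1.36070778e+00, -1.21013433e-01]), 'qd': array([ 0.00164222,  0.00052063, -0.00097617, -0.00047625, -0.00142203,
       -0.00076732]), 'effort': array([-5.30035704e-04, -4.16777265e+01, -2.45806378e+01, -3.13323044e-04,
        1.09284170e-02,  8.09048316e-06]), 'position': array([ 0.19041982, -0.54197921,  0.23041915]), 'ee_rot': array([ 0.57643376,  0.40927512,  0.57743569, -0.40839445]), 'contact_force': array([ 0.70357801, -0.08117067,  0.89084533]), 'moment': array([8.21578940e-03, 1.37372347e-02, 4.72824818e-06]), 'width': 0.08530248861996183} 0.0187
```

View pics/top0.png

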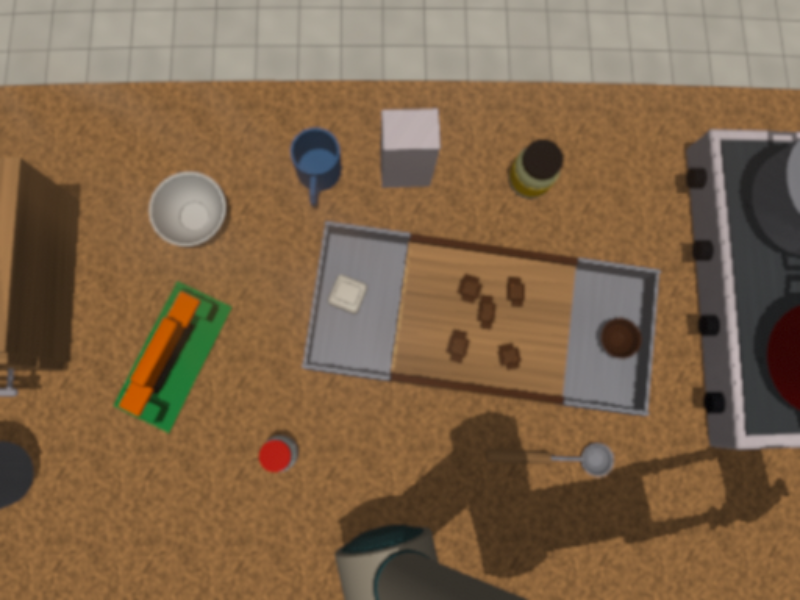

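View pics/side0.png

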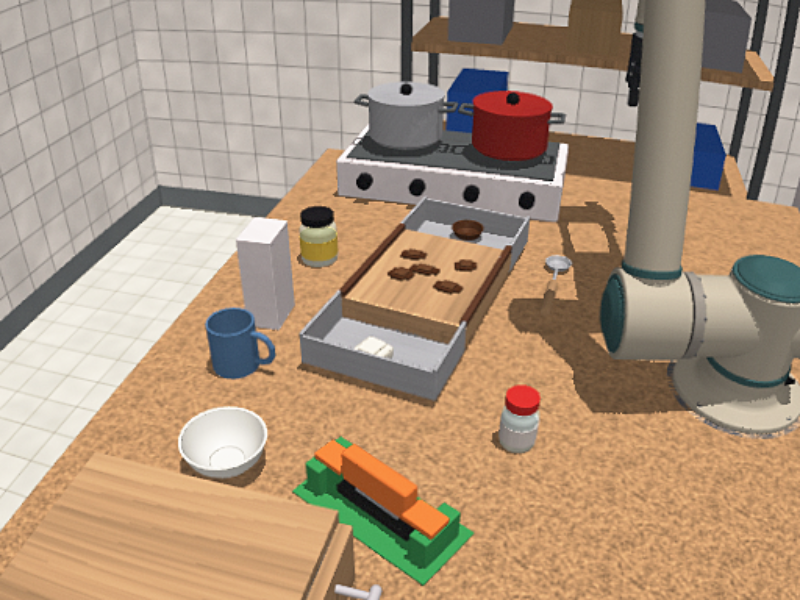

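The top view shows the old shell at (620,337) in the right (-y) tray, so that is the shell tray. The flesh is at (347,293) on the left, the five chips are on the board at x 458-516, and the scraper is on its rest at about (160,350). Next I turn these into positions.

```bash
cat > seg.py <<'E'
from h import *
def masks(img):
    hsv=cv2.cvtColor(img,cv2.COLOR_BGR2HSV).astype(int);H,S,V=[hsv[...,i] for i in range(3)]
    return H,S,V
E
python3 - <<'E'
from seg import *
c=np.load('c0.npz')
for n,I,X in (('top',c['a'],c['X']),('side',c['b'],c['Y'])):
    H,S,V=masks(I)
    x,y,z=X[...,0],X[...,1],X[...,2]
    orange=(H<14)&(H>6)&(S>220)&(V>120)&(z>.03)&(z<.12)&(y>.05)
    green=(H>50)&(H<80)&(S>150)&(y>.05)
    for nm,m in (('orange',orange),('grip',orange&(z>.08)),('ears',orange&(z<.066)),('green',green),('greenbase',green&(z<.015)),('posts',green&(z>.042))):
        P=X[m&np.isfinite(z)]
        if len(P)<10: print(n,nm,len(P));continue
        r=cv2.minAreaRect((P[:,:2]*1000).astype(np.float32))
        print(n,nm,len(P),'mean',P.mean(0).round(4),'zmed',np.median(P[:,2]).round(4),'rect',np.round(r[0],1),np.round(r[1],1),round(r[2],1))
    # board: height region
    reg=(x>.3)&(x<.75)&(y<.1)&(y>-.5)
    b=reg&(z>.045)&(z<.075)&(H>8)&(H<22)&(S>80)&(V>110)
    P=X[b]; print(n,'board z',np.percentile(P[:,2],[5,50,95]).round(4),len(P))
    r=cv2.minAreaRect((P[:,:2]*1000).astype(np.float32));print(r)
    dark=((V<90)&(z>.055)&(z<.09)&reg).astype(np.uint8)
    k,l,st,ce=cv2.connectedComponentsWithStats(dark)
    for i in range(1,k):
        if st[i,4]>40:
            Q=X[l==i]; r=cv2.minAreaRect((Q[:,:2]*1000).astype(np.float32)); print('  dark',st[i,:].tolist(),Q.mean(0).round(4),np.round(r[0]),np.round(r[1]),round(r[2],1))
E
```

```text
top orange 286 mean [0.4473 0.3976 0.0722] zmed 0.0622 rect [484.2 377. ] [ 27.8 185.4] 62.7
top grip 128 mean [0.474  0.3837 0.0872] zmed 0.0873 rect [483. 377.] [ 19.9 105.3] 63.9
top ears 157 mean [0.4257 0.409  0.0599] zmed 0.06 rect [484.2 377. ] [ 27.8 185.4] 62.7
top green 1126 mean [0.4497 0.3601 0.0095] zmed 0.0045 rect [470.2 379.8] [ 94.4 182.3] 63.9
top greenbase 983 mean [0.4572 0.3553 0.0042] zmed 0.0041 rect [470.2 379.8] [ 94.4 182.3] 63.9
top posts 116 mean [0.3983 0.3949 0.0496] zmed 0.0495 rect [406.8 411.6] [65.9 25.6] 63.0
top board z [0.0574 0.0604 0.0636] 8099
((512.88818359375, -126.66873168945312), (380.73297119140625, 340.1993408203125), 18.773733139038086)
  dark [443, 115, 27, 172, 1336] [ 0.5359 -0.4714  0.0682] [ 541. -465.] [418.  27.] 0.5
  dark [222, 147, 198, 116, 787] [ 0.6027 -0.184   0.0681] [ 612. -175.] [524. 192.] 57.9
  dark [294, 176, 14, 17, 171] [ 0.5779 -0.0858  0.0681] [577. -86.] [31. 37.] 73.6
  dark [325, 178, 10, 18, 149] [ 0.5724 -0.1553  0.0681] [ 572. -155.] [23. 42.] 89.0
  dark [306, 190, 11, 20, 154] [ 0.5422 -0.11    0.0681] [ 
[... 550 characters left out ...]
481] zmed 0.0484 rect [482.9 377.3] [ 65.8 197.8] 64.3
side board z [0.0509 0.0586 0.0621] 3708
((583.986328125, -115.21586608886719), (267.7532653808594, 332.461181640625), 81.76526641845703)
  dark [218, 144, 42, 46, 118] [ 0.6338 -0.1031  0.067 ] [ 631. -121.] [263.   8.] 80.5
  dark [298, 158, 30, 51, 105] [ 0.4222 -0.0864  0.066 ] [422. -89.] [264.   4.] 81.9
  dark [257, 161, 15, 5, 45] [ 0.571  -0.1488  0.0645] [ 571. -150.] [40. 22.] 10.4
  dark [291, 167, 14, 6, 45] [ 0.4751 -0.1356  0.0649] [ 474. -140.] [36. 30.] 10.3
  dark [248, 170, 33, 10, 111] [ 0.5575 -0.0904  0.0647] [559. -96.] [84. 36.] 33.3
  dark [277, 180, 19, 8, 56] [ 0.4901 -0.0588  0.0646] [491. -61.] [26. 48.] 82.0
```

```bash
cat > plan.py <<'E'
from h import *
def info(tx=None,ty=None,tz=None,zyaw=None):
    """state, and the tool-frame shift / turn left to a target (z axis of the tool at world yaw zyaw deg, x down)"""
    s=get_state();M=rot(s['ee_rot']);p=s['position']
    print('t',round(s['clock'],2),'p',p.round(4),'w',round(s['width'],4),'F',s['contact_force'].round(1),'q',s['qpos'].round(2))
    y=np.degrees(np.arctan2(M[1,2],M[0,2]));print('tool x',M[:,0].round(3),'z yaw',y.round(2))
    if tx is None:return
    cands=[zyaw,zyaw+180]
    zy=min(cands,key=lambda c:abs((c-y+180)%360-180)); a=np.radians(zy)
    G=np.column_stack([[0,0,-1],np.cross([np.cos(a),np.sin(a),0],[0,0,-1]),[np.cos(a),np.sin(a),0]])
    d=np.array([tx,ty,tz])-p
    rv=R.from_matrix(M.T@G).as_rotvec()
    print('dworld',(d*1000).round(1),'| dp total now-frame',(M.T@d/.12).round(3),'final-frame',(G.T@d/.12).round(3),'| turn total',(rv/(np.pi/2)).round(4),'deg',np.degrees(rv).round(1))
E
python3 -c "
from plan import *
info(.4835,.3775,.2,64.1)"
```

```text
t 0.1 p [ 0.1905 -0.542   0.2305] w 0.0855 F [-0.6 -1.   0.2] q [-1.35  0.28  1.51  0.    1.36 -0.12]
tool x [-0.     0.002 -1.   ] z yaw -70.64
dworld [293.  919.5 -30.5] | dp total now-frame [ 0.266  4.844 -6.42 ] final-frame [ 0.254 -1.15  -7.96 ] | turn total [ 5.029e-01 -1.100e-03  3.000e-04] deg [45.3 -0.1  0. ]
```

```bash
cat >> plan.py <<'E'
def rows(tx,ty,tz,zyaw,n=8,mag=.5,turn=.115):
    "ideal rows toward a target with the tool down; turn direction = shortest to zyaw exactly"
    s=get_state();M=rot(s['ee_rot']);p=s['position'].copy();y=np.arctan2(M[1,2],M[0,2])
    for i in range(n):
        d=np.array([tx,ty,tz])-p;L=np.linalg.norm(d);st=d*min(1,mag*.12/max(L,1e-9))
        z=np.array([np.cos(y),np.sin(y),0]);x=np.array([0,0,-1.]);yy=np.cross(z,x)
        dy=(np.radians(zyaw)-y+np.pi)%(2*np.pi)-np.pi;t=np.clip(-dy/(np.pi/2),-turn,turn)
        print([round(float(st@a)/.12,3) for a in (x,yy,z)],round(float(t),4))
        p+=st;y-=t*np.pi/2
E
python3 -c "
from plan import *
rows(.4835,.3775,.2,64.1)"
```

```text
[0.016, 0.301, -0.399] -0.115
[0.016, 0.368, -0.338] -0.115
[0.016, 0.423, -0.267] -0.115
[0.016, 0.464, -0.187] -0.115
[0.016, 0.49, -0.1] -0.115
[0.016, 0.5, -0.011] -0.115
[0.016, 0.493, 0.079] -0.115
[0.016, 0.471, 0.167] -0.115
```

Call:
arm_command(series=[{"dp": [0.016,0.3,-0.4],"angular": [-0.115,0,0],"gripper": 85},{"dp": [0.016,0.37,-0.34],"angular": [-0.115,0,0],"gripper": 85},{"dp": [0.016,0.42,-0.27],"angular": [-0.115,0,0],"gripper": 85},{"dp": [0.016,0.46,-0.19],"angular": [-0.115,0,0],"gripper": 85},{"dp": [0.016,0.49,-0.1],"angular": [-0.115,0,0],"gripper": 85},{"dp": [0.016,0.5,-0.01],"angular": [-0.115,0,0],"gripper": 85},{"dp": [0.016,0.49,0.08],"angular": [-0.115,0,0],"gripper": 85},{"dp": [0.016,0.47,0.17],"angular": [-0.115,0,0],"gripper": 85}])

```text
clock: 1.1
position: [0.3295, -0.0726, 0.2128]
ee_rot: [0.703, -0.086, 0.701, 0.089]
contact_force: [1.2, 0.2, -0.0]
width: 0.0853
```

```bash
python3 -c "
from plan import *
info(.4835,.3775,.2,64.1)
rows(.4835,.3775,.2,64.1)"
```

```text
t 1.1 p [ 0.3295 -0.0726  0.2128] w 0.0853 F [ 1.2  0.2 -0. ] q [-0.43 -0.08  1.97  0.01  1.26 -0.68]
tool x [ 0.002  0.004 -1.   ] z yaw 14.26
dworld [154.  450.1 -12.8] | dp total now-frame [0.125 3.319 2.167] final-frame [0.106 0.484 3.935] | turn total [-0.5538  0.003  -0.0011] deg [-49.8   0.3  -0.1]
[0.013, 0.418, 0.273] -0.115
[0.013, 0.363, 0.344] -0.115
[0.013, 0.295, 0.404] -0.115
[0.013, 0.218, 0.45] -0.115
[0.013, 0.133, 0.482] -0.0938
[0.013, 0.061, 0.496] -0.0
[0.013, 0.061, 0.496] -0.0
[0.013, 0.057, 0.462] -0.0
```

Call:
arm_command(series=[{"dp": [0.013,0.42,0.27],"angular": [-0.115,0,0],"gripper": 85},{"dp": [0.013,0.36,0.34],"angular": [-0.115,0,0],"gripper": 85},{"dp": [0.013,0.3,0.4],"angular": [-0.115,0,0],"gripper": 85},{"dp": [0.013,0.22,0.45],"angular": [-0.115,0,0],"gripper": 85},{"dp": [0.013,0.13,0.48],"angular": [-0.094,0,0],"gripper": 85},{"dp": [0.013,0.06,0.5],"angular": [0,0,0],"gripper": 85},{"dp": [0.013,0.06,0.5],"angular": [0,0,0],"gripper": 85},{"dp": [0.013,0.06,0.46],"angular": [0,0,0],"gripper": 85}])

```text
clock: 2.1
position: [0.4738, 0.3972, 0.2005]
ee_rot: [0.594, -0.387, 0.591, 0.385]
contact_force: [1.1, -0.2, 0.8]
width: 0.0852
```

Run:
```python
from plan import *
from seg import *
info(.4835,.3775,.065,64.1)
I,X=cloud('wrist')
H,S,V=masks(I);z=X[...,2]
o=(H<16)&(H>4)&(S>180)
for nm,m in (('grip',o&(z>.08)&(z<.1)),('ears',o&(z>.05)&(z<.066)),('all',o&(z>.03)&(z<.1)),('posts',(H>45)&(H<85)&(S>120)&(z>.042))):
    P=X[m]
    if len(P)>10:
        r=cv2.minAreaRect((P[:,:2]*1000).astype(np.float32));print(nm,len(P),np.median(P[:,2]).round(4),np.round(r[0],1),np.round(r[1],1),round(r[2],1))
cv2.imwrite('pics/w1.png',I)
```

```text
t 2.1 p [0.4738 0.3972 0.2005] w 0.0852 F [ 1.1 -0.2  0.8] q [ 0.59  0.36  1.46 -0.    1.32 -0.57]
tool x [ 0.006 -0.    -1.   ] z yaw 66.14
dworld [   9.7  -19.7 -135.5] | dp total now-frame [ 1.129 -0.135 -0.12 ] final-frame [ 1.129 -0.145 -0.112] | turn total [0.0227 0.0014 0.0033] deg [2.  0.1 0.3]
grip 2901 0.0903 [483.6 378.2] [ 23.4 104.8] 63.1
ears 1708 0.0624 [486.1 380.1] [ 35.9 197. ] 62.2
all 4703 0.0895 [486.2 380.3] [ 35.9 197. ] 62.4
posts 1505 0.0525 [482.5 373.9] [ 66.1 195.3] 64.3
```

View pics/w1.png

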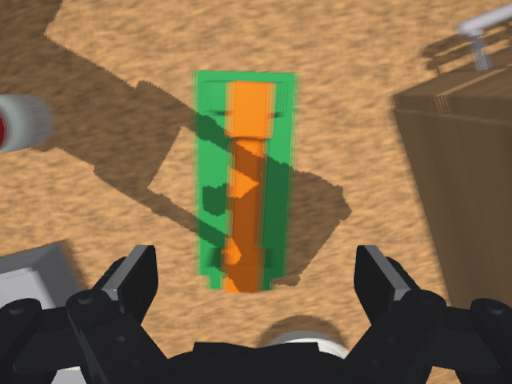

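The wrist view shows the scraper seated squarely on its rest, grip centre near (245,190). It agrees with the other cameras to about 1 mm, so I descend.

Call:
arm_command(series=[{"dp": [0.1,-0.072,-0.055],"angular": [0.03,0.0014,0.0033],"gripper": 85},{"dp": [0.2,-0.072,-0.055],"angular": [0,0,0],"gripper": 85},{"dp": [0.25,0,0],"angular": [0,0,0],"gripper": 85},{"dp": [0.25,0,0],"angular": [0,0,0],"gripper": 85},{"dp": [0.2,0,0],"angular": [0,0,0],"gripper": 85},{"dp": [0.1,0,0],"angular": [0,0,0],"gripper": 85},{"dp": [0.05,0,0],"angular": [0,0,0],"gripper": 85},{"dp": [0,0,0],"angular": [0,0,0],"gripper": 85}])

```text
clock: 3.15
position: [0.4844, 0.3759, 0.0527]
ee_rot: [0.602, -0.367, 0.605, 0.37]
contact_force: [-0.2, -0.1, -0.4]
width: 0.085
```

Run:
```python
from plan import *
info(.484,.378,.047,63.4)
```

```text
t 3.15 p [0.4844 0.3759 0.0527] w 0.085 F [-0.2 -0.1 -0.4] q [ 0.54  0.48  1.67  0.    1.   -0.55]
tool x [-0.005  0.001 -1.   ] z yaw 62.79
dworld [-0.4  2.1 -5.7] | dp total now-frame [0.047 0.011 0.014] final-frame [0.047 0.011 0.014] | turn total [-0.0067 -0.0011 -0.0032] deg [-0.6 -0.1 -0.3]
```

Call:
arm_command(series=[{"dp": [0.047,0.011,0.014],"angular": [-0.0067,-0.0011,-0.0032],"gripper": 85},{"dp": [0,0,0],"angular": [0,0,0],"gripper": 60},{"dp": [0,0,0],"angular": [0,0,0],"gripper": 30},{"dp": [0,0,0],"angular": [0,0,0],"gripper": 10},{"dp": [0,0,0],"angular": [0,0,0],"gripper": 10},{"dp": [0,0,0],"angular": [0,0,0],"gripper": 10},{"dp": [0,0,0],"angular": [0,0,0],"gripper": 10},{"dp": [0,0,0],"angular": [0,0,0],"gripper": 10}], grip_force=100)

```text
clock: 4.15
position: [0.4855, 0.3794, 0.0495]
ee_rot: [0.603, -0.372, 0.599, 0.372]
contact_force: [0.6, 0.0, 0.4]
width: 0.023
```

Run:
```python
from plan import *
info(.484,.378,.047,63.4)
```

```text
t 4.15 p [0.4855 0.3794 0.0495] w 0.023 F [0.6 0.  0.4] q [ 0.55  0.48  1.67 -0.    0.99 -0.56]
tool x [ 0.005  0.003 -1.   ] z yaw 63.46
dworld [-1.5 -1.4 -2.5] | dp total now-frame [ 0.02   0.006 -0.016] final-frame [ 0.02   0.006 -0.016] | turn total [0.0006 0.0031 0.0021] deg [0.1 0.3 0.2]
```

Run:
```python
from plan import *
s=get_state()
import plan
real=plan.get_state
def fake():
    s=real(); s['position']=s['position']+[0,0,.1]; return s
plan.get_state=fake
rows(.577,-.024,.15,81.9,n=8,mag=.5,turn=.06)
```

```text
[-0.001, -0.317, -0.387] -0.06
[-0.001, -0.279, -0.415] -0.06
[-0.001, -0.239, -0.439] -0.06
[-0.001, -0.196, -0.46] -0.0249
[-0.001, -0.178, -0.467] -0.0
[-0.001, -0.178, -0.467] -0.0
[-0.001, -0.159, -0.418] -0.0
[0.0, 0.0, 0.0] -0.0
```

Call:
arm_command(series=[{"dp": [-0.15,0,0],"angular": [0,0,0],"gripper": 10},{"dp": [-0.35,0,0],"angular": [0,0,0],"gripper": 10},{"dp": [-0.33,0,0],"angular": [0,0,0],"gripper": 10},{"dp": [0,-0.16,-0.2],"angular": [-0.06,0,0],"gripper": 10},{"dp": [0,-0.27,-0.42],"angular": [-0.06,0,0],"gripper": 10},{"dp": [0,-0.23,-0.44],"angular": [-0.06,0,0],"gripper": 10},{"dp": [0,-0.19,-0.46],"angular": [-0.025,0,0],"gripper": 10},{"dp": [0,-0.18,-0.46],"angular": [0,0,0],"gripper": 10}])

```text
clock: 5.15
position: [0.5423, 0.1129, 0.1469]
ee_rot: [0.529, -0.468, 0.53, 0.469]
contact_force: [0.7, 0.8, -2.5]
width: 0.023
```

Run:
```python
from plan import *
info(.577,-.024,.13,81.9)
```

```text
t 5.15 p [0.5423 0.1129 0.1469] w 0.023 F [ 0.7  0.8 -2.5] q [ 0.08  0.31  1.68  0.    1.16 -1.37]
tool x [-0.002  0.    -1.   ] z yaw 83.06
dworld [  34.7 -136.9  -16.9] | dp total now-frame [ 0.14  -0.425 -1.097] final-frame [ 0.141 -0.447 -1.089] | turn total [ 0.0128  0.0001 -0.0012] deg [ 1.2  0.  -0.1]
```

Call:
arm_command(series=[{"dp": [0,-0.1,-0.25],"angular": [0.012,0,0],"gripper": 10},{"dp": [0,-0.16,-0.4],"angular": [0,0,0],"gripper": 10},{"dp": [0,-0.12,-0.3],"angular": [0,0,0],"gripper": 10},{"dp": [0,-0.05,-0.12],"angular": [0,0,0],"gripper": 10},{"dp": [0,0,0],"angular": [0,0,0],"gripper": 10},{"dp": [0.06,0,0],"angular": [0,0,0],"gripper": 10},{"dp": [0.06,0,0],"angular": [0,0,0],"gripper": 10},{"dp": [0,0,0],"angular": [0,0,0],"gripper": 10}])

```text
clock: 6.15
position: [0.5731, -0.0256, 0.1277]
ee_rot: [0.533, -0.459, 0.536, 0.466]
contact_force: [-0.0, -0.2, -2.7]
width: 0.0231
```

Run:
```python
from plan import *
info(.577,-.024,.115,81.9)
I,X=cloud('top');cv2.imwrite('pics/t2.png',I[100:300,180:440].repeat(3,0).repeat(3,1))
```

```text
t 6.15 p [ 0.5731 -0.0256  0.1277] w 0.0231 F [-0.  -0.2 -2.7] q [-0.17  0.35  1.66  0.    1.14 -1.59]
tool x [-0.01   0.004 -1.   ] z yaw 81.74
dworld [  3.9   1.6 -12.7] | dp total now-frame [ 0.105 -0.031  0.017] final-frame [ 0.106 -0.03   0.017] | turn total [-0.0018  0.0014 -0.0065] deg [-0.2  0.1 -0.6]
```

View pics/t2.png

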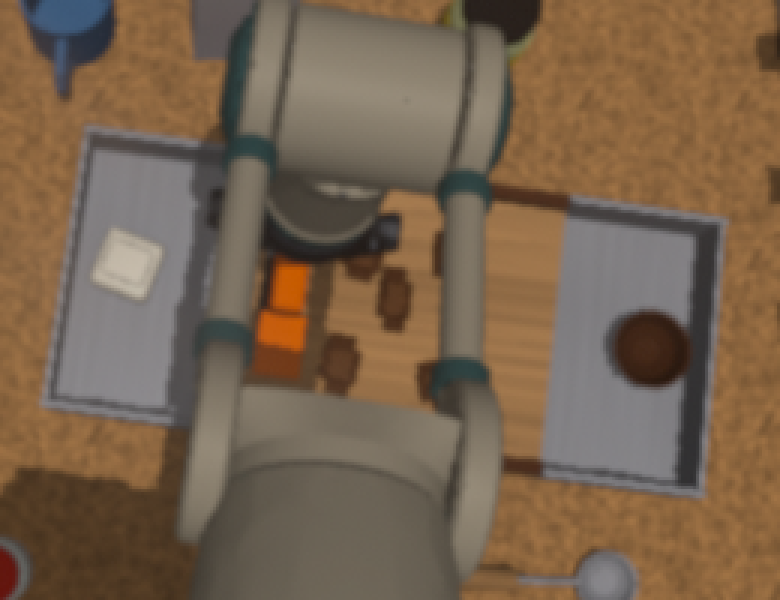

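Run:
```python
from plan import *
from seg import *
def an(I,X,c,yaw,zr):
    H,S,V=masks(I); a=np.radians(yaw)
    d=X[...,:2]-np.array(c); lx=d[...,0]*np.cos(a)+d[...,1]*np.sin(a); ly=-d[...,0]*np.sin(a)+d[...,1]*np.cos(a)
    m=(V<70)&(S<120)&(abs(lx)<.065)&(abs(ly)<.03)&(X[...,2]>zr[0])&(X[...,2]<zr[1])
    P=X[m]; print(m.sum())
    if m.sum()>5: print('z',np.percentile(P[:,2],[0,2,10,50,90,98]).round(4),'lx',lx[m].min().round(3),lx[m].max().round(3),'ly',np.percentile(ly[m],[2,50,98]).round(3)); 
    v,u=np.where(m)
    for uu in np.unique(u)[::4]: 
        k=v[u==uu]; print(uu,k.min(),k.max(),X[k.max(),uu].round(3),X[k.max()+1,uu].round(3),I[k.max()+1,uu])
c=np.load('c0.npz');an(c['b'],c['Y'],(.484,.378),-26.5,(.006,.06))
I,X=cloud('side');an(I,X,get_state()['position'][:2],-8.2,(.06,.13))
```

```text
433
z [0.0118 0.0143 0.0171 0.0246 0.0268 0.0279] lx -0.061 0.059 ly [0.006 0.015 0.018]
215 310 310 [0.544 0.366 0.024] [0.544 0.366 0.021] [38 60 30]
219 308 316 [0.533 0.373 0.018] [0.537 0.365 0.004] [35 61 28]
223 310 319 [0.524 0.377 0.015] [0.527 0.368 0.002] [38 63 29]
227 312 322 [0.514 0.381 0.014] [0.516 0.376 0.005] [39 65 28]
231 317 325 [0.504 0.386 0.014] [0.507 0.379 0.003] [39 68 31]
235 320 327 [0.495 0.391 0.017] [0.494 0.392 0.016] [29 44 23]
239 322 330 [0.485 0.396 0.017] [0.488 0.389 0.004] [28 49 19]
243 325 333 [0.476 0.401 0.017] [0.479 0.391 0.001] [36 60 31]
247 328 336 [0.467 0.405 0.015] [0.469 0.398 0.003] [37 61 26]
251 331 339 [0.458 0.41  0.015] [0.459 0.403 0.004] [39 64 29]
255 332 342 [0.448 0.416 0.017] [0.451 0.407 0.002] [37 67 27]
259 336 345 [0.44  0.419 0.015] [0.441 0.414 0.004] [43 73 31]
263 338 338 [0.435 0.409 0.025] [0.434 0.412 0.026] [17  9 16]
329
z [0.0896 0.0917 0.0938 0.1018 0.1046 0.1057] lx -0.064 0.056 ly [-0.008  0.015  0.02 ]
230 173 176 [ 0.63  -0.018  0.092] [ 0.641 -0.053  0.065] [20 27 46]
234 169 177 [ 0.617 -0.013  0.094] [ 0.632 -0.06   0.059] [ 63  86 113]
238 169 178 [ 0.607 -0.015  0.091] [ 0.621 -0.06   0.058] [ 76 106 136]
242 173 179 [ 0.596 -0.012  0.092] [ 0.609 -0.056  0.06 ] [ 72  99 126]
246 174 179 [ 0.585 -0.01   0.095] [ 0.584 -0.009  0.093] [45 58 73]
250 175 180 [ 0.574 -0.009  0.094] [ 0.574 -0.008  0.092] [44 56 70]
254 176 182 [ 0.563 -0.008  0.09 ] [ 0.575 -0.053  0.058] [ 89 122 157]
258 177 183 [ 0.552 -0.008  0.09 ] [ 0.563 -0.049  0.059] [ 78 107 137]
262 178 183 [ 0.542 -0.005  0.093] [ 0.553 -0.055  0.057] [54 73 91]
266 176 184 [ 0.53  -0.001  0.094] [ 0.541 -0.048  0.06 ] [51 69 90]
270 175 185 [ 0.52  -0.002  0.093] [ 0.531 -0.05   0.058] [ 57  77 100]
274 177 181 [ 0.512 -0.009  0.102] [ 0.512 -0.01   0.098] [40 55 72]
```

Call:
arm_command(series=[{"dp": [0.05,-0.03,0.015],"angular": [-0.002,0.001,-0.0065],"gripper": 10},{"dp": [0.08,0,0],"angular": [0,0,0],"gripper": 10},{"dp": [0.05,0,0],"angular": [0,0,0],"gripper": 10},{"dp": [0.02,0,0],"angular": [0,0,0],"gripper": 10},{"dp": [0,0,0],"angular": [0,0,0],"gripper": 10},{"dp": [0,0,0],"angular": [0,0,0],"gripper": 10},{"dp": [0,0,0],"angular": [0,0,0],"gripper": 10},{"dp": [0,0,0],"angular": [0,0,0],"gripper": 10}])

```text
clock: 7.25
position: [0.5784, -0.0244, 0.1032]
ee_rot: [0.535, -0.464, 0.533, 0.463]
contact_force: [-0.6, 0.2, -3.4]
width: 0.0232
```

Run:
```python
from plan import *
info(.577,-.024,.097,81.9)
```

```text
t 7.25 p [ 0.5784 -0.0244  0.1032] w 0.0232 F [-0.6  0.2 -3.4] q [-0.16  0.38  1.69  0.    1.07 -1.59]
tool x [ 0.004 -0.    -1.   ] z yaw 81.94
dworld [-1.4  0.4 -6.2] | dp total now-frame [0.052 0.012 0.002] final-frame [0.052 0.012 0.002] | turn total [0.0004 0.0003 0.0023] deg [0.  0.  0.2]
```

Not touching yet. I feel downward in 1 to 2 mm steps.

Call:
arm_command(series=[{"dp": [0.017,0,0],"angular": [0,0,0.002],"gripper": 10},{"dp": [0.017,0,0],"angular": [0,0,0],"gripper": 10},{"dp": [0,0,0],"angular": [0,0,0],"gripper": 10},{"dp": [0,0,0],"angular": [0,0,0],"gripper": 10},{"dp": [0,0,0],"angular": [0,0,0],"gripper": 10},{"dp": [0,0,0],"angular": [0,0,0],"gripper": 10},{"dp": [0,0,0],"angular": [0,0,0],"gripper": 10},{"dp": [0,0,0],"angular": [0,0,0],"gripper": 10}])

```text
clock: 8.25
position: [0.5786, -0.0244, 0.0991]
ee_rot: [0.534, -0.464, 0.534, 0.464]
contact_force: [-0.1, -0.4, -3.1]
width: 0.023
```

Call:
arm_command(series=[{"dp": [0.01,0,0],"angular": [0,0,0],"gripper": 10},{"dp": [0.007,0,0],"angular": [0,0,0],"gripper": 10},{"dp": [0,0,0],"angular": [0,0,0],"gripper": 10},{"dp": [0,0,0],"angular": [0,0,0],"gripper": 10},{"dp": [0,0,0],"angular": [0,0,0],"gripper": 10},{"dp": [0,0,0],"angular": [0,0,0],"gripper": 10},{"dp": [0,0,0],"angular": [0,0,0],"gripper": 10},{"dp": [0,0,0],"angular": [0,0,0],"gripper": 10}])

```text
clock: 9.25
position: [0.5786, -0.0244, 0.0971]
ee_rot: [0.534, -0.464, 0.534, 0.463]
contact_force: [-0.4, -0.3, -1.6]
width: 0.023
```

Call:
arm_command(series=[{"dp": [0.01,0,0],"angular": [0,0,0],"gripper": 10},{"dp": [0,0,0],"angular": [0,0,0],"gripper": 10},{"dp": [0,0,0],"angular": [0,0,0],"gripper": 10},{"dp": [0,0,0],"angular": [0,0,0],"gripper": 10},{"dp": [0,0,0],"angular": [0,0,0],"gripper": 10},{"dp": [0,0,0],"angular": [0,0,0],"gripper": 10},{"dp": [0,0,0],"angular": [0,0,0],"gripper": 10},{"dp": [0,0,0],"angular": [0,0,0],"gripper": 10}])

```text
clock: 10.25
position: [0.5787, -0.0244, 0.0971]
ee_rot: [0.534, -0.464, 0.533, 0.463]
contact_force: [-1.4, 0.0, 1.6]
width: 0.0229
```

Call:
arm_command(series=[{"dp": [0.01,0,0],"angular": [0,0,0],"gripper": 10},{"dp": [0,0,0],"angular": [0,0,0],"gripper": 10},{"dp": [0.005,0,0],"angular": [0,0,0],"gripper": 10},{"dp": [0,0,0],"angular": [0,0,0],"gripper": 10},{"dp": [0,0,0],"angular": [0,0,0],"gripper": 10},{"dp": [0,0,-0.03],"angular": [0,0,0],"gripper": 10},{"dp": [0,0,-0.05],"angular": [0,0,0],"gripper": 10},{"dp": [0,0,-0.05],"angular": [0,0,0],"gripper": 10}])

```text
clock: 11.25
position: [0.5781, -0.0385, 0.0966]
ee_rot: [0.536, -0.464, 0.532, 0.463]
contact_force: [0.3, 1.7, 2.9]
width: 0.0229
```

Run:
```python
from plan import *
info(.546,-.241,.095,81.9)
```

```text
t 11.25 p [ 0.5781 -0.0385  0.0966] w 0.0229 F [0.3 1.7 2.9] q [-0.19  0.38  1.7   0.01  1.05 -1.62]
tool x [ 0.006  0.003 -1.   ] z yaw 81.92
dworld [ -32.1 -202.5   -1.6] | dp total now-frame [ 0.006  0.028 -1.708] final-frame [ 0.013  0.027 -1.708] | turn total [0.0002 0.0027 0.0035] deg [0.  0.2 0.3]
```

Call:
arm_command(series=[{"dp": [0.012,0,-0.05],"angular": [0,0.0027,0.0035],"gripper": 10},{"dp": [0.006,0,-0.07],"angular": [0,0,0],"gripper": 10},{"dp": [0,0,-0.08],"angular": [0,0,0],"gripper": 10},{"dp": [0,0,-0.08],"angular": [0,0,0],"gripper": 10},{"dp": [0,0,-0.08],"angular": [0,0,0],"gripper": 10},{"dp": [0,0,-0.08],"angular": [0,0,0],"gripper": 10},{"dp": [0,0,-0.08],"angular": [0,0,0],"gripper": 10},{"dp": [0,0,-0.07],"angular": [0,0,0],"gripper": 10}])

```text
clock: 12.25
position: [0.5705, -0.1106, 0.0963]
ee_rot: [0.538, -0.463, 0.532, 0.463]
contact_force: [0.5, 3.7, 4.8]
width: 0.0228
```

Run:
```python
from plan import *
info(.546,-.248,.096,81.9)
I,X=cloud('top');J,Y=cloud('side');cv2.imwrite('pics/s3.png',np.hstack([I[120:300,200:440],J[110:290,180:420]]).repeat(1,0))
im=cv2.imread('pics/s3.png');cv2.imwrite('pics/s3.png',cv2.resize(im,None,fx=1.66,fy=1.66))
```

```text
t 12.25 p [ 0.5705 -0.1106  0.0963] w 0.0228 F [0.5 3.7 4.8] q [-0.32  0.39  1.7   0.01  1.05 -1.75]
tool x [ 0.007  0.005 -1.   ] z yaw 81.73
dworld [ -24.5 -137.4   -0.3] | dp total now-frame [-0.005  0.038 -1.162] final-frame [ 0.002  0.041 -1.162] | turn total [-0.0019  0.0039  0.0037] deg [-0.2  0.4  0.3]
```

View pics/s3.png

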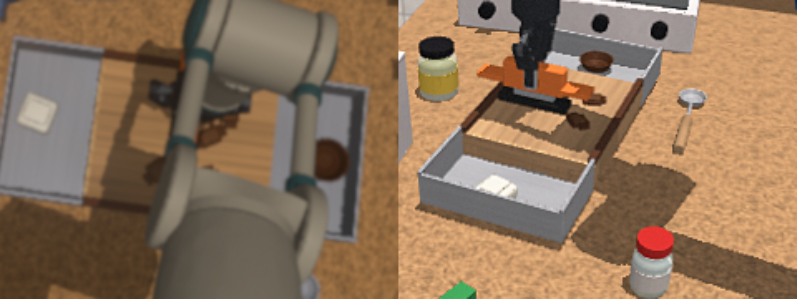

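The scraper is on the board pushing the back group of chips. One front chip is left behind for the second pass, as planned. The trays look undisturbed.

Call:
arm_command(series=[{"dp": [0.006,0.01,-0.07],"angular": [-0.002,0.004,0.004],"gripper": 10},{"dp": [0.005,0.01,-0.08],"angular": [0,0,0],"gripper": 10},{"dp": [0,0.01,-0.08],"angular": [0,0,0],"gripper": 10},{"dp": [0,0.01,-0.08],"angular": [0,0,0],"gripper": 10},{"dp": [0,0,-0.08],"angular": [0,0,0],"gripper": 10},{"dp": [0,0,-0.08],"angular": [0,0,0],"gripper": 10},{"dp": [0,0,-0.08],"angular": [0,0,0],"gripper": 10},{"dp": [0,0,-0.08],"angular": [0,0,0],"gripper": 10}])

```text
clock: 13.35
position: [0.5564, -0.1851, 0.0962]
ee_rot: [0.536, -0.463, 0.532, 0.464]
contact_force: [0.5, 4.9, 5.5]
width: 0.0233
```

Run:
```python
from plan import *
info(.546,-.248,.096,81.9)
```

```text
t 13.35 p [ 0.5564 -0.1851  0.0962] w 0.0233 F [0.5 4.9 5.5] q [-0.44  0.4   1.68  0.01  1.06 -1.88]
tool x [ 0.003  0.004 -1.   ] z yaw 81.92
dworld [-10.4 -62.9  -0.2] | dp total now-frame [-0.001  0.012 -0.531] final-frame [ 0.001  0.012 -0.531] | turn total [0.0002 0.0026 0.0018] deg [0.  0.2 0.2]
```

Call:
arm_command(series=[{"dp": [0.002,0.01,-0.08],"angular": [0,0.0026,0.002],"gripper": 10},{"dp": [0,0,-0.08],"angular": [0,0,0],"gripper": 10},{"dp": [0,0,-0.08],"angular": [0,0,0],"gripper": 10},{"dp": [0,0,-0.08],"angular": [0,0,0],"gripper": 10},{"dp": [0,0,-0.08],"angular": [0,0,0],"gripper": 10},{"dp": [-0.01,0,-0.08],"angular": [0,0,0],"gripper": 10},{"dp": [-0.01,0,-0.08],"angular": [0,0,0],"gripper": 10},{"dp": [-0.01,0,-0.04],"angular": [0,0,0],"gripper": 10}])

```text
clock: 14.35
position: [0.5418, -0.2615, 0.0975]
ee_rot: [0.533, -0.462, 0.535, 0.465]
contact_force: [0.3, 1.0, -3.7]
width: 0.0227
```

Run:
```python
from plan import *
info(.546,-.248,.096,81.9)
I,X=cloud('top');J,Y=cloud('side');im=np.hstack([I[120:300,200:440],J[110:290,180:420]])
cv2.imwrite('pics/s4.png',cv2.resize(im,None,fx=1.66,fy=1.66))
```

```text
t 14.35 p [ 0.5418 -0.2615  0.0975] w 0.0227 F [ 0.3  1.  -3.7] q [-0.56  0.42  1.64 -0.    1.09 -1.99]
tool x [-0.006  0.001 -1.   ] z yaw 81.91
dworld [ 4.2 13.5 -1.5] | dp total now-frame [ 0.013 -0.019  0.116] final-frame [ 0.013 -0.019  0.116] | turn total [ 0.0001 -0.0001 -0.0039] deg [ 0.  -0.  -0.3]
```

View pics/s4.png

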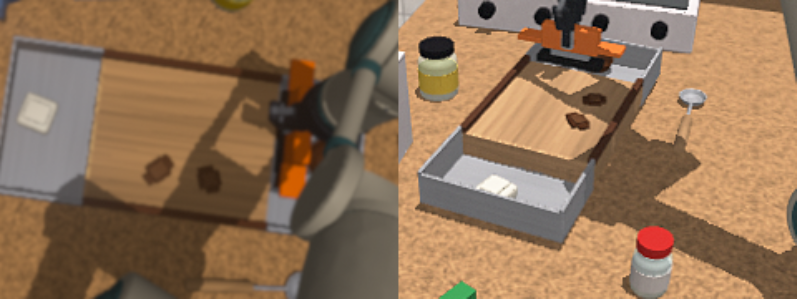

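Three chips are off the board, and the two front ones remain at their old places (left half, around (158,168) and (208,178)). I lift and go back for the second pass.

Run:
```python
from plan import *
rows(.510,-.016,.0975,81.9)
```

```text
[0.0, 0.134, 0.482] -0.0001
[0.0, 0.134, 0.482] -0.0
[0.0, 0.134, 0.482] -0.0
[0.0, 0.134, 0.482] -0.0
[0.0, 0.016, 0.059] -0.0
[0.0, 0.0, 0.0] -0.0
[0.0, 0.0, 0.0] -0.0
[0.0, 0.0, 0.0] -0.0
```

Call:
arm_command(series=[{"dp": [-0.15,0,0],"angular": [0,0,-0.004],"gripper": 10},{"dp": [-0.2,0,0.1],"angular": [0,0,0],"gripper": 10},{"dp": [-0.1,0.1,0.35],"angular": [0,0,0],"gripper": 10},{"dp": [0,0.15,0.45],"angular": [0,0,0],"gripper": 10},{"dp": [0,0.15,0.45],"angular": [0,0,0],"gripper": 10},{"dp": [0,0.1,0.4],"angular": [0,0,0],"gripper": 10},{"dp": [0,0.05,0.2],"angular": [0,0,0],"gripper": 10},{"dp": [0,0,0],"angular": [0,0,0],"gripper": 10}])

```text
clock: 15.45
position: [0.5103, -0.0136, 0.1607]
ee_rot: [0.536, -0.467, 0.532, 0.46]
contact_force: [0.1, -0.7, -3.4]
width: 0.0233
```

Run:
```python
from plan import *
info(.510,-.016,.100,81.9)
```

```text
t 15.45 p [ 0.5103 -0.0136  0.1607] w 0.0233 F [ 0.1 -0.7 -3.4] q [-0.16  0.23  1.76 -0.    1.14 -1.59]
tool x [ 0.011 -0.003 -1.   ] z yaw 81.96
dworld [ -0.3  -2.4 -60.7] | dp total now-frame [ 0.506  0.005 -0.02 ] final-frame [ 0.506 -0.    -0.02 ] | turn total [ 0.0006 -0.0008  0.0071] deg [ 0.1 -0.1  0.6]
```

Call:
arm_command(series=[{"dp": [0.1,0,-0.01],"angular": [0,0,0.007],"gripper": 10},{"dp": [0.16,0,-0.01],"angular": [0,0,0],"gripper": 10},{"dp": [0.13,0,0],"angular": [0,0,0],"gripper": 10},{"dp": [0.07,0,0],"angular": [0,0,0],"gripper": 10},{"dp": [0.03,0,0],"angular": [0,0,0],"gripper": 10},{"dp": [0,0,0],"angular": [0,0,0],"gripper": 10},{"dp": [0,0,0],"angular": [0,0,0],"gripper": 10},{"dp": [0,0,0],"angular": [0,0,0],"gripper": 10}])

```text
clock: 16.45
position: [0.5128, -0.0219, 0.1006]
ee_rot: [0.534, -0.465, 0.535, 0.461]
contact_force: [-0.3, -0.5, -2.6]
width: 0.0232
```

Run:
```python
from plan import *
info(.510,-.016,.0965,81.9)
```

```text
t 16.45 p [ 0.5128 -0.0219  0.1006] w 0.0232 F [-0.3 -0.5 -2.6] q [-0.18  0.29  1.84 -0.    1.01 -1.6 ]
tool x [ 0.003 -0.005 -1.   ] z yaw 81.72
dworld [-2.8  5.9 -4.1] | dp total now-frame [0.034 0.03  0.045] final-frame [0.034 0.03  0.045] | turn total [-0.002  -0.0027  0.0022] deg [-0.2 -0.2  0.2]
```

Call:
arm_command(series=[{"dp": [0.03,0.02,0.02],"angular": [-0.002,-0.0027,0.002],"gripper": 10},{"dp": [0.01,0,0],"angular": [0,0,0],"gripper": 10},{"dp": [0.01,0,0],"angular": [0,0,0],"gripper": 10},{"dp": [0.01,0,0],"angular": [0,0,0],"gripper": 10},{"dp": [0.005,0,0],"angular": [0,0,0],"gripper": 10},{"dp": [0.005,0,0],"angular": [0,0,0],"gripper": 10},{"dp": [0,0,0],"angular": [0,0,0],"gripper": 10},{"dp": [0,0,0],"angular": [0,0,0],"gripper": 10}])

```text
clock: 17.45
position: [0.511, -0.0188, 0.0969]
ee_rot: [0.535, -0.465, 0.533, 0.463]
contact_force: [-1.3, 0.5, 2.1]
width: 0.0229
```

Run:
```python
from plan import *
info(.478,-.238,.0965,81.9)
```

```text
t 17.45 p [ 0.511  -0.0188  0.0969] w 0.0229 F [-1.3  0.5  2.1] q [-0.17  0.3   1.85 -0.    1.   -1.6 ]
tool x [ 0.004 -0.001 -1.   ] z yaw 81.97
dworld [ -33.  -219.2   -0.4] | dp total now-frame [ 0.004  0.017 -1.847] final-frame [ 0.003  0.015 -1.847] | turn total [ 0.0008 -0.0002  0.0024] deg [ 0.1 -0.   0.2]
```

Call:
arm_command(series=[{"dp": [0.01,0,-0.04],"angular": [0,0,0.002],"gripper": 10},{"dp": [0.01,0,-0.08],"angular": [0,0,0],"gripper": 10},{"dp": [0.005,0,-0.08],"angular": [0,0,0],"gripper": 10},{"dp": [0,0,-0.08],"angular": [0,0,0],"gripper": 10},{"dp": [0,0,-0.08],"angular": [0,0,0],"gripper": 10},{"dp": [0,0,-0.08],"angular": [0,0,0],"gripper": 10},{"dp": [0,0,-0.08],"angular": [0,0,0],"gripper": 10},{"dp": [0,0,-0.08],"angular": [0,0,0],"gripper": 10}])

```text
clock: 18.45
position: [0.5064, -0.0872, 0.0964]
ee_rot: [0.541, -0.463, 0.528, 0.463]
contact_force: [1.0, 2.6, 4.8]
width: 0.0227
```

Run:
```python
from plan import *
info(.478,-.242,.0965,81.9)
```

```text
t 18.45 p [ 0.5064 -0.0872  0.0964] w 0.0227 F [1.  2.6 4.8] q [-0.32  0.3   1.85  0.02  0.99 -1.75]
tool x [ 0.014  0.012 -1.   ] z yaw 81.73
dworld [-2.840e+01 -1.548e+02  1.000e-01] | dp total now-frame [-0.019  0.049 -1.311] final-frame [-0.     0.053 -1.311] | turn total [-0.0019  0.0087  0.0075] deg [-0.2  0.8  0.7]
```

Call:
arm_command(series=[{"dp": [0.003,0.015,-0.08],"angular": [-0.002,0.0045,0.004],"gripper": 10},{"dp": [0.003,0.015,-0.08],"angular": [0,0.0045,0.004],"gripper": 10},{"dp": [0.002,0.015,-0.08],"angular": [0,0,0],"gripper": 10},{"dp": [0,0.01,-0.08],"angular": [0,0,0],"gripper": 10},{"dp": [0,0,-0.08],"angular": [0,0,0],"gripper": 10},{"dp": [0,0,-0.08],"angular": [0,0,0],"gripper": 10},{"dp": [0,0,-0.08],"angular": [0,0,0],"gripper": 10},{"dp": [0,0,-0.08],"angular": [0,0,0],"gripper": 10}])

```text
clock: 19.45
position: [0.4902, -0.1658, 0.0962]
ee_rot: [0.536, -0.463, 0.533, 0.463]
contact_force: [0.2, 3.7, 5.1]
width: 0.023
```

Run:
```python
from plan import *
info(.478,-.242,.0965,81.9)
```

```text
t 19.45 p [ 0.4902 -0.1658  0.0962] w 0.023 F [0.2 3.7 5.1] q [-0.46  0.3   1.83  0.    1.   -1.89]
tool x [ 0.004  0.003 -1.   ] z yaw 81.76
dworld [-12.2 -76.2   0.3] | dp total now-frame [-0.005  0.01  -0.643] final-frame [-0.003  0.011 -0.643] | turn total [-0.0015  0.0019  0.002 ] deg [-0.1  0.2  0.2]
```

Call:
arm_command(series=[{"dp": [0.003,0.01,-0.08],"angular": [-0.0015,0.002,0.002],"gripper": 10},{"dp": [0,0,-0.08],"angular": [0,0,0],"gripper": 10},{"dp": [0,0,-0.08],"angular": [0,0,0],"gripper": 10},{"dp": [0,0,-0.08],"angular": [0,0,0],"gripper": 10},{"dp": [0,0,-0.08],"angular": [0,0,0],"gripper": 10},{"dp": [0,0,-0.08],"angular": [0,0,0],"gripper": 10},{"dp": [-0.01,0,-0.08],"angular": [0,0,0],"gripper": 10},{"dp": [-0.01,0,-0.08],"angular": [0,0,0],"gripper": 10}])

```text
clock: 20.45
position: [0.4756, -0.2465, 0.0974]
ee_rot: [0.534, -0.462, 0.535, 0.465]
contact_force: [-0.6, 0.4, -2.0]
width: 0.0229
```

Run:
```python
from plan import *
info(.478,-.242,.0965,81.9)
```

```text
t 20.45 p [ 0.4756 -0.2465  0.0974] w 0.0229 F [-0.6  0.4 -2. ] q [-0.61  0.33  1.79 -0.    1.03 -2.04]
tool x [-0.003  0.001 -1.   ] z yaw 81.9
dworld [ 2.4  4.5 -0.9] | dp total now-frame [ 0.008 -0.015  0.04 ] final-frame [ 0.008 -0.015  0.04 ] | turn total [-0.      0.0006 -0.0022] deg [-0.   0.1 -0.2]
```

Call:
arm_command(series=[{"dp": [-0.01,0,-0.06],"angular": [0,0,0],"gripper": 10},{"dp": [-0.15,0,0],"angular": [0,0,-0.002],"gripper": 10},{"dp": [-0.25,0,0.05],"angular": [0,0,0],"gripper": 10},{"dp": [-0.2,0,0.3],"angular": [0,0,0],"gripper": 10},{"dp": [0,0,0.48],"angular": [0,0,0],"gripper": 10},{"dp": [0,0,0.48],"angular": [0,0,0],"gripper": 10},{"dp": [0,0,0.48],"angular": [0,0,0],"gripper": 10},{"dp": [0,0,0.35],"angular": [0,0,0],"gripper": 10}])

```text
clock: 21.45
position: [0.5093, -0.0031, 0.167]
ee_rot: [0.532, -0.46, 0.539, 0.462]
contact_force: [0.1, -1.1, -3.5]
width: 0.0229
```

Run:
```python
from plan import *
info(.4855,.3794,.16,63.46)
I,X=cloud('top');J,Y=cloud('side');im=np.hstack([I[120:300,200:440],J[110:290,180:420]])
cv2.imwrite('pics/s5.png',cv2.resize(im,None,fx=1.66,fy=1.66))
rows(.4855,.3794,.16,63.46,mag=.48)
```

```text
t 21.45 p [ 0.5093 -0.0031  0.167 ] w 0.0229 F [ 0.1 -1.1 -3.5] q [-0.14  0.23  1.74 -0.01  1.18 -1.56]
tool x [-0.009 -0.004 -1.   ] z yaw 81.44
dworld [-23.8 382.5  -7. ] | dp total now-frame [0.047 0.67  3.123] final-frame [0.059 1.602 2.763] | turn total [ 0.1998 -0.0044 -0.005 ] deg [18.  -0.4 -0.4]
[0.009, 0.099, 0.47] 0.115
[0.009, 0.182, 0.444] 0.087
[0.009, 0.241, 0.415] -0.0
[0.009, 0.241, 0.415] -0.0
[0.009, 0.241, 0.415] -0.0
[0.009, 0.241, 0.415] -0.0
[0.005, 0.15, 0.258] -0.0
[0.0, 0.0, 0.0] -0.0
```

View pics/s5.png

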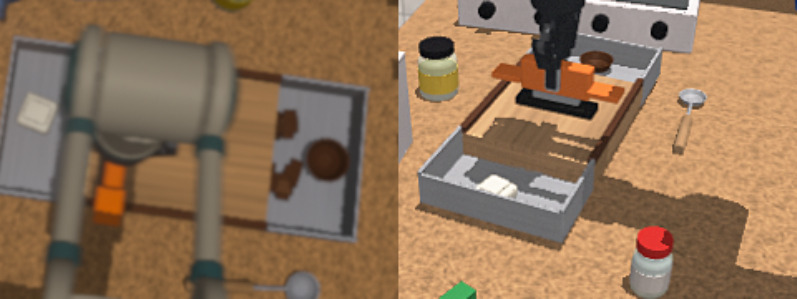

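The board is clear apart from the part hidden under the arm. The chips lie in the right tray next to the edge, some of them overlapping, so I check their heights.

Run:
```python
from plan import *
from seg import *
I,X=cloud('top');H,S,V=masks(I)
d=X[...,:2]-np.array([.531,-.108]);sx=.99*d[...,0]-.141*d[...,1];sy=.141*d[...,0]+.99*d[...,1];z=X[...,2]
m=((V<110)&(S>80)&(H<20)&(sy<-.115)&(sy>-.25)&(abs(sx)<.1)).astype(np.uint8)
k,l,st,_=cv2.connectedComponentsWithStats(m)
for i in range(1,k):
    if st[i,4]>20:
        q=l==i;print(st[i].tolist(),'sx',np.percentile(sx[q],[0,50,100]).round(3),'sy',np.percentile(sy[q],[0,50,100]).round(3),'z',np.percentile(z[q],[5,25,50,75,95,100]).round(3))
r=I[170:262,355:425];cv2.imwrite('pics/tray.png',cv2.resize(r,None,fx=6,fy=6,interpolation=cv2.INTER_CUBIC))
v=np.where((abs(sx)<.09)&(sy<-.02)&(sy>-.12)); print('board z max seen',np.nanmax(z[v]).round(3) if len(v[0]) else None)
```

```text
[366, 187, 13, 17, 181] sx [0.024 0.047 0.07 ] sy [-0.173 -0.156 -0.132] z [0.023 0.026 0.028 0.051 0.058 0.063]
[385, 204, 25, 25, 485] sx [-0.026  0.005  0.032] sy [-0.248 -0.223 -0.187] z [0.022 0.026 0.03  0.038 0.044 0.047]
[362, 217, 20, 23, 266] sx [-0.061 -0.034 -0.003] sy [-0.186 -0.162 -0.13 ] z [0.024 0.027 0.032 0.036 0.049 0.063]
board z max seen 0.066
```

View pics/tray.png

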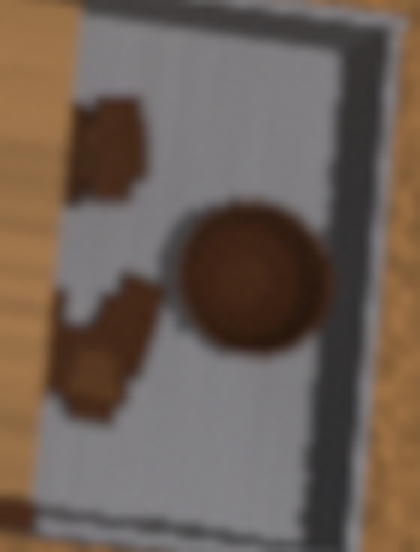

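Run:
```python
from plan import *
from seg import *
I,X=cloud('top')
d=X[...,:2]-np.array([.531,-.108]);sx=.99*d[...,0]-.141*d[...,1];sy=.141*d[...,0]+.99*d[...,1];z=X[...,2]
for r0,c0,c1 in((187,360,384),(217,356,386)):
  print('cols',c0,c1)
  for r in range(r0,r0+24 if r0>200 else r0+17,2): print(r,'sx',sx[r,c0+10].round(3),'z mm',(z[r,c0:c1]*1000).round().astype(int).tolist())
  print('sy mm',(sy[r0+8,c0:c1]*1000).round().astype(int).tolist())
```

```text
cols 360 384
187 sx 0.069 z mm [59, 59, 63, 61, 61, 61, 62, 51, 54, 55, 20, 26, 27, 25, 27, 27, 29, 24, 19, 22, 21, 16, 19, 19]
189 sx 0.059 z mm [60, 60, 59, 58, 61, 59, 59, 53, 57, 58, 46, 29, 24, 24, 28, 27, 23, 27, 21, 18, -9223372036854775808, 20, 19, 18]
191 sx 0.055 z mm [57, 59, 62, 62, 60, 60, 60, 58, 56, 58, 41, 26, 26, 27, 29, 27, 25, 26, 26, 18, 20, 19, 21, 20]
193 sx 0.047 z mm [63, 63, 58, 60, 59, 61, 60, 58, 58, 54, 57, 43, 26, 27, 24, 30, 25, 25, 27, 19, 26, 19, 17, 23]
195 sx 0.042 z mm [60, 59, 57, 60, 57, 61, 60, -9223372036854775808, 59, 54, 56, 41, 28, 24, 28, 27, 22, 25, 27, 21, 21, 21, 16, 17]
197 sx 0.038 z mm [63, 60, 62, 58, 60, 61, 57, 56, 58, 53, 53, 38, 26, 26, 26, 29, 25, 25, 24, 27, 19, 21, 16, 18]
199 sx 0.034 z mm [61, 63, 61, 59, 60, 58, 57, 59, 56, 51, 49, 27, 26, 25, 29, 29, 28, 26, 26, 25, 22, 19, 14, 18]
201 sx 0.034 z mm [63, 62, 61, 60, 61, 62, 45, 53, 49, 38, 21, 25, 31, 30, 27, 27, 28, 22, 17, 19, 19, 20, 19, 19]
203 sx 0.029 z mm [62, 60, 61, 62, 64, 66, 51, 50, 45, 30, 20, 25, 27, 26, 27, 25, 25, 18, 17, 18, 16, 23, 20, 20]
sy mm [-118, -12
[... 1469 characters left out ...]
8, 20, 33, 33, 30, 36, 38, 36, 37, 38, 34, 38, 35, 31, 23, 23, 17, 18, 15, 20, 23, 19, 20, -9223372036854775808]
237 sx -0.055 z mm [60, 62, 60, 60, 64, 65, 21, 22, 25, 17, 16, 34, 27, 30, 34, 33, 31, 34, 26, 20, 16, 21, 18, 21, 17, 20, 19, 19, 17, 19]
239 sx -0.062 z mm [61, 59, 59, 60, 62, 60, 20, 16, 20, 23, 33, 31, 32, 32, 34, 36, 36, 31, 19, 18, 20, 16, 23, 20, 18, 16, 18, 22, 20, 23]
sy mm [-114, -117, -120, -122, -124, -126, -130, -132, -137, -140, -144, -149, -151, -154, -156, -158, -162, -165, -168, -171, -173, -176, -178, -181, -183, -188, -189, -193, -194, -198]<stdin>:7: RuntimeWarning: invalid value encountered in cast
<stdin>:8: RuntimeWarning: invalid value encountered in cast
```

Two chips stand almost upright against the board's end face, at about y = -0.13, which is the limit. I look more closely from the outer side.

Call:
arm_command(series=[{"dp": [-0.1,-0.03,-0.25],"angular": [0.0,-0.004,-0.005],"gripper": 10},{"dp": [-0.1,-0.05,-0.42],"angular": [0,0,0],"gripper": 10},{"dp": [-0.08,-0.05,-0.46],"angular": [0,0,0],"gripper": 10},{"dp": [0,-0.05,-0.46],"angular": [0,0,0],"gripper": 10},{"dp": [0,-0.05,-0.46],"angular": [0,0,0],"gripper": 10},{"dp": [0,-0.05,-0.4],"angular": [0,0,0],"gripper": 10},{"dp": [0,-0.03,-0.18],"angular": [0,0,0],"gripper": 10},{"dp": [0,0,0],"angular": [0,0,0],"gripper": 10}])

```text
clock: 22.65
position: [0.4915, -0.3456, 0.1993]
ee_rot: [0.535, -0.458, 0.542, 0.459]
contact_force: [-0.2, 0.6, -2.8]
width: 0.0229
```

Run:
```python
from plan import *
info(.501,-.321,.2,81.9)
I,X=cloud('wrist');np.savez('w5.npz',I=I,X=X)
cv2.imwrite('pics/w5.png',cv2.resize(I,(800,600)))
```

```text
t 22.65 p [ 0.4915 -0.3456  0.1993] w 0.0229 F [-0.2  0.6 -2.8] q [-0.72  0.34  1.5  -0.01  1.31 -2.13]
tool x [-0.008 -0.006 -1.   ] z yaw 80.84
dworld [ 9.5 24.6  0.7] | dp total now-frame [-0.008 -0.045  0.215] final-frame [-0.006 -0.049  0.214] | turn total [-0.0117 -0.0043 -0.0044] deg [-1.1 -0.4 -0.4]
```

View pics/w5.png

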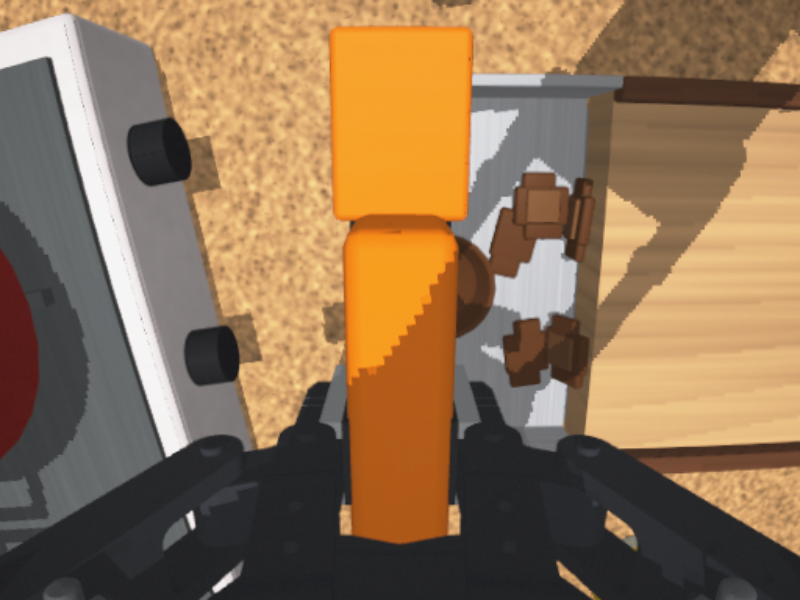

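Run:
```python
from h import *
c=np.load('w5.npz');X=c['X'];I=c['I']
d=X[...,:2]-np.array([.531,-.108]);sx=.99*d[...,0]-.141*d[...,1];sy=.141*d[...,0]+.99*d[...,1];z=X[...,2]
for r in (118,130,140,150,160,212,220,230,238):
    print(r,'sx',round(float(sx[r,370]*1000)),'|',' '.join(f'{u}:{sy[r,u]*1000:.0f}/{z[r,u]*1000:.0f}/{I[r,u,2]}' for u in range(352,398,2)))
```

```text
118 sx -56 | 352:-155/35/112 354:-153/34/110 356:-147/21/182 358:-146/21/187 360:-144/21/187 362:-142/22/204 364:-140/22/206 366:-138/22/120 368:-139/32/56 370:-139/36/53 372:-139/42/54 374:-138/43/103 376:-136/43/85 378:-134/44/74 380:-133/44/106 382:-132/47/104 384:-132/53/105 386:-132/56/105 388:-133/64/116 390:-130/62/140 392:-129/63/140 394:-127/63/139 396:-126/63/140
130 sx -46 | 352:-155/38/140 354:-153/36/139 356:-151/37/138 358:-150/37/99 360:-147/34/113 362:-145/35/110 364:-143/34/63 366:-143/39/63 368:-143/46/99 370:-141/46/134 372:-141/50/56 374:-140/51/99 376:-138/52/122 378:-136/52/111 380:-134/51/103 382:-132/50/108 384:-132/56/109 386:-132/59/109 388:-131/61/222 390:-129/62/237 392:-129/63/237 394:-127/63/236 396:-124/62/236
140 sx -38 | 352:-155/37/137 354:-153/37/138 356:-151/38/137 358:-149/35/112 360:-147/36/111 362:-145/35/97 364:-144/37/63 366:-143/42/82 368:-143/46/141 370:-141/47/58 372:-141/51/90 374:-139/52/118 376:-137/51/114 378:-135/50/108 380:-132/46/106 382:-132/52/106 384:-132/56/107 386:-132/62/126 388:-131/63/231 390:-129/61/231 392:-127/62/231 394:-
[... 1550 characters left out ...]
45/70 356:-149/48/69 358:-148/50/70 360:-146/51/69 362:-145/53/69 364:-144/55/78 366:-141/54/62 368:-141/57/57 370:-140/60/60 372:-138/60/65 374:-136/60/63 376:-133/57/93 378:-133/63/110 380:-131/62/218 382:-129/62/229 384:-128/63/228 386:-125/61/229 388:-125/64/229 390:-122/63/229 392:-120/61/229 394:-119/64/229 396:-117/63/229
238 sx 50 | 352:-150/39/92 354:-149/42/57 356:-147/44/58 358:-146/46/58 360:-145/48/57 362:-144/51/58 364:-142/53/56 366:-142/57/56 368:-140/58/57 370:-139/60/62 372:-138/61/105 374:-135/60/101 376:-133/59/107 378:-133/63/216 380:-130/62/234 382:-129/63/233 384:-127/63/233 386:-125/63/233 388:-123/62/233 390:-121/63/233 392:-120/63/233 394:-118/63/233 396:-116/63/233
```

All five chips are in the shell tray: two pairs on or near the floor, and one standing on edge about 2 mm clear of the board face. Their centres are below the height limit, so I take the scraper back to the rest.

Run:
```python
from plan import *
rows(.4855,.3794,.18,63.46,mag=.5,turn=.03,n=14)
```

```text
[0.013, 0.083, 0.493] 0.03
[0.013, 0.106, 0.488] 0.03
[0.013, 0.129, 0.483] 0.03
[0.013, 0.152, 0.476] 0.03
[0.013, 0.174, 0.469] 0.03
[0.013, 0.196, 0.46] 0.03
[0.013, 0.217, 0.45] 0.0138
[0.013, 0.227, 0.445] -0.0
[0.013, 0.227, 0.445] -0.0
[0.013, 0.227, 0.445] -0.0
[0.013, 0.227, 0.445] -0.0
[0.013, 0.227, 0.445] -0.0
[0.001, 0.016, 0.031] -0.0
[0.0, 0.0, 0.0] -0.0
```

Call:
arm_command(series=[{"dp": [0.0,0.04,0.25],"angular": [0.03,-0.004,-0.004],"gripper": 10},{"dp": [0.01,0.1,0.48],"angular": [0.03,0,0],"gripper": 10},{"dp": [0.01,0.13,0.48],"angular": [0.03,0,0],"gripper": 10},{"dp": [0.01,0.15,0.47],"angular": [0.03,0,0],"gripper": 10},{"dp": [0.01,0.17,0.47],"angular": [0.03,0,0],"gripper": 10},{"dp": [0.01,0.19,0.46],"angular": [0.03,0,0],"gripper": 10},{"dp": [0.01,0.21,0.45],"angular": [0.014,0,0],"gripper": 10},{"dp": [0.01,0.22,0.44],"angular": [0,0,0],"gripper": 10}])

```text
clock: 23.7
position: [0.4858, 0.1208, 0.1924]
ee_rot: [0.604, -0.367, 0.602, 0.372]
contact_force: [1.5, -1.0, -3.7]
width: 0.0229
```

Run:
```python
from plan import *
info(.4855,.3794,.12,63.46)
rows(.4855,.3794,.12,63.46,mag=.5,n=6)
```

```text
t 23.7 p [0.4858 0.1208 0.1924] w 0.0229 F [ 1.5 -1.  -3.7] q [ 0.1   0.19  1.72  0.01  1.23 -1.  ]
tool x [-0.001  0.007 -1.   ] z yaw 63.03
dworld [ -0.3 258.6 -72.4] | dp total now-frame [0.619 0.977 1.916] final-frame [0.603 0.965 1.927] | turn total [-0.0047  0.0037 -0.0028] deg [-0.4  0.3 -0.3]
[0.135, 0.219, 0.429] -0.0047
[0.135, 0.216, 0.431] -0.0
[0.135, 0.216, 0.431] -0.0
[0.135, 0.216, 0.431] -0.0
[0.064, 0.103, 0.205] -0.0
[0.0, 0.0, 0.0] -0.0
```

Call:
arm_command(series=[{"dp": [0.06,0.22,0.42],"angular": [-0.005,0.004,-0.003],"gripper": 10},{"dp": [0.1,0.22,0.42],"angular": [0,0,0],"gripper": 10},{"dp": [0.1,0.22,0.42],"angular": [0,0,0],"gripper": 10},{"dp": [0.1,0.2,0.4],"angular": [0,0,0],"gripper": 10},{"dp": [0.1,0.08,0.18],"angular": [0,0,0],"gripper": 10},{"dp": [0.06,0,0.0],"angular": [0,0,0],"gripper": 10},{"dp": [0,0,0],"angular": [0,0,0],"gripper": 10},{"dp": [0,0,0],"angular": [0,0,0],"gripper": 10}])

```text
clock: 24.7
position: [0.4673, 0.3861, 0.1308]
ee_rot: [0.597, -0.377, 0.598, 0.379]
contact_force: [0.1, 0.4, -2.5]
width: 0.023
```

Run:
```python
from plan import *
info(.4855,.3794,.0495,63.46)
```

```text
t 24.7 p [0.4673 0.3861 0.1308] w 0.023 F [ 0.1  0.4 -2.5] q [ 0.57  0.39  1.59  0.    1.16 -0.55]
tool x [-0.003  0.    -1.   ] z yaw 64.65
dworld [ 18.2  -6.7 -81.3] | dp total now-frame [ 0.677 -0.163  0.015] final-frame [ 0.678 -0.16   0.018] | turn total [ 0.0132 -0.0008 -0.002 ] deg [ 1.2 -0.1 -0.2]
```

Call:
arm_command(series=[{"dp": [0.03,-0.1,0.01],"angular": [0.013,0,-0.002],"gripper": 10},{"dp": [0.06,-0.06,0.008],"angular": [0,0,0],"gripper": 10},{"dp": [0.1,0,0],"angular": [0,0,0],"gripper": 10},{"dp": [0.12,0,0],"angular": [0,0,0],"gripper": 10},{"dp": [0.1,0,0],"angular": [0,0,0],"gripper": 10},{"dp": [0.08,0,0],"angular": [0,0,0],"gripper": 10},{"dp": [0.04,0,0],"angular": [0,0,0],"gripper": 10},{"dp": [0,0,0],"angular": [0,0,0],"gripper": 10}])

```text
clock: 25.7
position: [0.4874, 0.3764, 0.0627]
ee_rot: [0.602, -0.371, 0.603, 0.37]
contact_force: [-0.1, 0.2, -2.5]
width: 0.023
```

Run:
```python
from plan import *
info(.4855,.3794,.0495,63.46)
```

```text
t 25.7 p [0.4874 0.3764 0.0627] w 0.023 F [-0.1  0.2 -2.5] q [ 0.55  0.47  1.65 -0.    1.02 -0.56]
tool x [-0.001 -0.002 -1.   ] z yaw 63.19
dworld [ -1.9   3.  -13.2] | dp total now-frame [0.11  0.025 0.015] final-frame [0.11  0.025 0.015] | turn total [-0.003  -0.0015  0.    ] deg [-0.3 -0.1  0. ]
```

Call:
arm_command(series=[{"dp": [0.02,0.025,0.015],"angular": [-0.003,-0.0015,0],"gripper": 10},{"dp": [0.03,0,0],"angular": [0,0,0],"gripper": 10},{"dp": [0.025,0,0],"angular": [0,0,0],"gripper": 10},{"dp": [0.015,0,0],"angular": [0,0,0],"gripper": 10},{"dp": [0.01,0,0],"angular": [0,0,0],"gripper": 10},{"dp": [0.008,0,0],"angular": [0,0,0],"gripper": 10},{"dp": [0,0,0],"angular": [0,0,0],"gripper": 10},{"dp": [0,0,0],"angular": [0,0,0],"gripper": 10}])

```text
clock: 26.7
position: [0.4863, 0.3803, 0.0503]
ee_rot: [0.602, -0.372, 0.6, 0.372]
contact_force: [0.7, -0.6, -2.3]
width: 0.0225
```

Run:
```python
from plan import *
info(.4855,.3794,.0495,63.46)
```

```text
t 26.7 p [0.4863 0.3803 0.0503] w 0.0225 F [ 0.7 -0.6 -2.3] q [ 0.55  0.48  1.66  0.    0.99 -0.56]
tool x [ 0.003  0.002 -1.   ] z yaw 63.49
dworld [-0.8 -0.9 -0.8] | dp total now-frame [ 0.006  0.002 -0.01 ] final-frame [ 0.006  0.002 -0.01 ] | turn total [0.0003 0.0018 0.001 ] deg [0.  0.2 0.1]
```

Within 1 mm of the original height. I make the last small step down, then open.

Call:
arm_command(series=[{"dp": [0.01,0,-0.005],"angular": [0,0,0],"gripper": 10},{"dp": [0.004,0,0],"angular": [0,0,0],"gripper": 10},{"dp": [0,0,0],"angular": [0,0,0],"gripper": 30},{"dp": [0,0,0],"angular": [0,0,0],"gripper": 50},{"dp": [0,0,0],"angular": [0,0,0],"gripper": 70},{"dp": [0,0,0],"angular": [0,0,0],"gripper": 85},{"dp": [0,0,0],"angular": [0,0,0],"gripper": 85},{"dp": [0,0,0],"angular": [0,0,0],"gripper": 85}], grip_force=40)

```text
clock: 27.7
position: [0.4871, 0.3805, 0.0501]
ee_rot: [0.604, -0.372, 0.599, 0.372]
contact_force: [-1.2, 0.5, 0.4]
width: 0.0845
```

Run:
```python
from plan import *
info(.4855,.3794,.0495,63.46)
```

```text
t 27.7 p [0.4871 0.3805 0.0501] w 0.0845 F [-1.2  0.5  0.4] q [ 0.55  0.48  1.67  0.    0.99 -0.56]
tool x [ 0.006  0.004 -1.   ] z yaw 63.49
dworld [-1.6 -1.1 -0.6] | dp total now-frame [ 0.005  0.008 -0.014] final-frame [ 0.005  0.008 -0.014] | turn total [0.0003 0.0036 0.0021] deg [0.  0.3 0.2]
```

Call:
arm_command(series=[{"dp": [-0.1,0,0],"angular": [0,0,0],"gripper": 85},{"dp": [-0.2,0,0],"angular": [0,0,0],"gripper": 85},{"dp": [-0.3,0,0],"angular": [0,0,0],"gripper": 85},{"dp": [-0.4,0,0],"angular": [0,0,0],"gripper": 85},{"dp": [-0.3,0.3,0],"angular": [0,0,0],"gripper": 85},{"dp": [-0.1,0.4,0],"angular": [0,0,0],"gripper": 85},{"dp": [0,0.3,0],"angular": [0,0,0],"gripper": 85},{"dp": [0,0,0],"angular": [0,0,0],"gripper": 85}])

```text
clock: 28.7
position: [0.3775, 0.4356, 0.2301]
ee_rot: [0.607, -0.371, 0.597, 0.372]
contact_force: [0.5, -0.6, 0.1]
width: 0.085
```

Run:
```python
from plan import *
from seg import *
info()
I,X=cloud('top');J,Y=cloud('side')
H,S,V=masks(I);z=X[...,2]
o=(H<14)&(H>6)&(S>220)&(V>120)&(z>.03)&(z<.12)&(X[...,1]>.05)
P=X[o];print('orange rect',cv2.minAreaRect((P[:,:2]*1000).astype(np.float32)),'ear z',np.median(P[P[:,2]<.07][:,2]),'grip z',np.median(P[P[:,2]>.08][:,2]))
c=np.load('c0.npz');w0=cv2.inRange(c['b'],(190,190,190),(255,255,255))
cv2.imwrite('pics/end.png',cv2.resize(np.hstack([I[60:330,60:450],J[60:384,100:460][:270]]),(800,288)))
```

```text
t 28.7 p [0.3775 0.4356 0.2301] w 0.085 F [ 0.5 -0.6  0.1] q [ 0.74  0.27  1.52 -0.    1.34 -0.37]
tool x [ 0.011  0.01  -1.   ] z yaw 63.38
orange rect ((494.5311279296875, 373.2825012207031), (26.871421813964844, 165.95315551757812), 63.626399993896484) ear z 0.05963011891725767 grip z 0.08697933408738767
```

View pics/end.png

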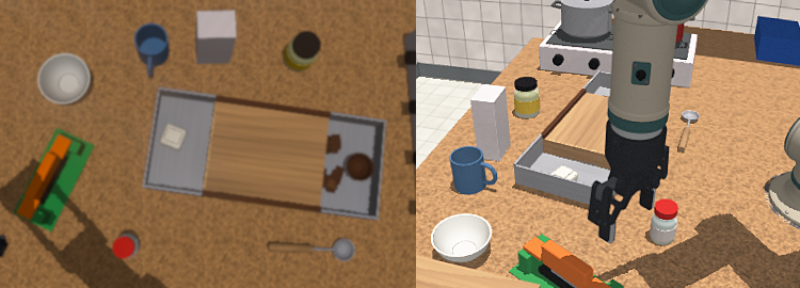

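The board is empty, and the chips sit with the old shell in the right tray. The flesh and the bystanders look unmoved, and the scraper is seated at its original height. I hand in.

```bash
python3 -c "
from rig import sign_off;print(sign_off())"
```

```text
the job is handed in; nothing more can be done
None
```

The five chips are in the shell tray with the old shell piece, and the scraper is back on its rest. I handed the job in after about 29 s of robot time; it gives no verdict.

- **Sweeping:** I made two passes, back half then front half, towards the right tray. Each call's end reading gave roughly 5 to 8.5 N on the board, a little under the 10 N asked; peaks within a call were not seen.
- **Scraper:** It was set down within about 1 mm of where it was taken from. Its ears and grip read 60 and 87 mm high, the same as before. The last top picture saw only part of it, because of shadow, so its position along the rest comes from the arm's pose, not the picture.
- **Final pictures:** The board is empty. The flesh and the bystanders look unmoved, judged by eye only.
- **Least certain point:** Two chips lean against the end face of the board inside the tray. One stands almost on edge, and the wrist depth put its underside 1 to 3 mm past the board edge. That passes, but only just, and is within the calibration error. I left it alone rather than risk nudging it.

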